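# Hold the curing lamp on the marked slide

### The job

Slide the slide carrier along the bench, without lifting it, until the red ring on its white slide lies centred right under the tip of the curing lamp, and let go of it there. Only then press the round black pad on the blue pedal unit part-way down until the meter needle stands in the green band, never letting it run into the red, and hold it steady: keep it there for a couple of seconds and finish while still holding it, with the needle in the green. Leave everything else on the bench where it is.

Things in the scene. Friction and masses are not known exactly. Their poses are not given: they have to be found in the camera images.
- carrier: loose flat dark grey steel slide carrier, 190 (its x) x 86 (its y) x 12 mm high, about 0.4 kg, lying on the bench; two slides (one clear, the outer one white, both with blue ends) lie across its +x half and an upright yellow grip fin stands on its -x half. Origin: centre of its underside; z up.
- carrier_grip (a point): top centre of the carrier's yellow grip fin, 60 mm from the carrier's centre towards its -x end and 54 mm above its underside. The fin is 50 mm long along the carrier's x, 16 mm thick along its y, and rises 42 mm above the carrier plate: pinch it across the carrier's y.
- spot (a point): centre of the red ring (about 19 mm outside, 12 mm inside diameter) on the outer, white slide, 60 mm from the carrier's centre towards its +x end, on the top face, 13.5 mm above the bench.
- lamp_tip (a point): lower end of the curing lamp's slim orange cone, 7 mm wide, pointing straight down, 28 mm above the bench (about 14 mm above the carrier's top). Fixed. The cone (65 mm up: 18 mm wide) continues as a steel tube up to a horizontal arm 228 to 242 mm above the bench.
- lamp_stand: fixed lamp stand. Origin: on the bench straight below the tip. A thin arm runs from a 24 mm clamp block above the tip to an 18 mm column standing 155 mm along the stand's +x (away from the robot) and 100 mm along its +y, 250 mm high, on a foot of 110 x 120 mm that carries a white lamp box 70 mm high. The robot's side of the tip is free. Its yaw varies a little.
- pedal_unit: fixed blue box, 200 (x) x 130 (y) x 70 mm high, with the round black pad on the half nearer the robot (-x) and a white meter dial, 76 mm across, facing up on the far half (+x). It may stand left or right of the lamp. Origin: centre of its underside; z up.
- pad_top (a point): centre of the top face of the black pad, 60 mm across, 106 mm above the bench when free; it moves straight down with the pad, 55 mm from the box's centre towards its -x.
- cure_pad (a joint): downward travel of the black pad in m: 0 free (up), 0.024 bottomed. Spring-loaded: starts to move at about 3 to 4 N and grows by 0.3 N per mm (about 7 N in mid travel); springs back up when let go.
- meter (a joint): meter needle angle in rad, clockwise seen from above; it follows the pad at once, 0.1 rad per mm of pad travel: 0 at rest, 2.4 with the pad bottomed. The green band runs from 1.0 to 1.6 (pad 10 to 16 mm down), the red from 2.0 to 2.4.
- slide_rack: fixed white rack, 170 x 100 x 65 mm high, full of upright slides with coloured ends; a bystander on the other side of the lamp from the pedal unit. Origin: centre of its underside.
- amber_bottle: bystander: amber bottle, 60 mm across, 130 mm high, standing. Origin: centre of its underside.
- white_jar: bystander: white jar with blue cap, 64 mm across, 70 mm high. Origin: centre of its underside.
- beaker: bystander: glass beaker, 70 mm across, 85 mm high. Origin: centre of its underside.
- dish_stack: bystander: stack of three dishes, 90 mm across, 45 mm high. Origin: centre of its underside.
- slide_box: bystander: flat green slide box, 90 x 120 x 35 mm. Origin: centre of its underside.
- marker_pen: bystander: black marker pen lying along its x, 130 x 14 x 12 mm. Origin: centre of its underside.

How it is judged (in metres and radians):
On the way, in this order (a step that is already met when the one before it is completed fails the run):
1. the carrier lies flat and still with the red ring under the lamp tip, nobody gripping it, the pad not yet pressed (horizontal distance between spot and lamp_tip below 0.006 m and height (world z) of carrier below 0.006 m and angle between carrier's own z axis and vertical below 0.06 rad and linear speed of carrier below 0.01 m/s and contact force between the fingers and carrier below 0.5 N and value of joint cure_pad below 0.003 m), for 0.2 s.
2. the pad is held with the needle in the green band while the ring is under the tip (horizontal distance between spot and lamp_tip below 0.006 m and value of joint meter between 1 and 1.6 rad and contact force between any of the fingers, the arm and cure_pad above 2 N), for 1 s.
At the end, for the whole second after the job is handed in: The robot itself is still pressing the pad (over 2 N) with the meter needle between 1.0 and 1.6 rad (pad 10 to 16 mm down), and the carrier lies flat and still on the bench, let go, with the centre of its red ring within 6 mm (horizontally) of the lamp tip (all of step 2 and height (world z) of carrier below 0.006 m and angle between carrier's own z axis and vertical below 0.06 rad and linear speed of carrier below 0.01 m/s and contact force between the fingers and carrier below 0.5 N and contact force between carrier and cure_pad below 0.1 N); the arm keeps its last pose, push and grip.
It fails at once if the meter needle runs into the red (2.0 rad or more) (value of joint meter above 2 rad).
It fails at once if the pad is pressed (over 5 mm) while the ring is not under the tip (over 9 mm off) (value of joint cure_pad above 0.005 m and horizontal distance between spot and lamp_tip above 0.009 m).
It fails at once if the carrier is lifted off the bench (over 12 mm) or tipped (height (world z) of carrier above 0.012 m or angle between carrier's own z axis and vertical above 0.2 rad).
It fails at once if a bystander is moved by more than 20 mm (distance of any of amber_bottle, white_jar, beaker, dish_stack, slide_box, marker_pen from where it was at the start of the episode above 0.02 m).
It also fails if it takes over 58 s, if anything falls off the work surface, if the arm or the gripper's body presses on something with over 40 N, if the wrist force passes 120 N, or if a joint passes its speed limit or range.

### The arm

A 7-joint arm with a two-finger parallel gripper is mounted at the origin on the work surface. World frame = base frame: x ahead of the robot, y to its left, z up, the work surface at z = 0. Lengths are in m, angles in degrees, forces in N, time in s.
With the tool pointing down it reaches from about 0.4 to 0.875 m from the base axis. Payload 6.5 kg.
Tool frame: the origin (TCP) lies midway between the tips of the shut fingers; the grasp point (between the pads) lies arm.pinch_z behind it (arm.pinch_z is the distance from the TCP to the grasp point, in m); z points along the fingers, y is the line along which they close (so a half turn about z gives the same grasp; the last joint's range is limited). The gripper opens to 88 mm and grips with 3 to 60 N. Pads are 18 mm wide; open, the fingers measure 123 mm over their backs; the gripper's body (75 mm by 187 mm) begins 45 mm behind the grasp point.
Start: joints at [64.332, 30.733, -0.252, 88.115, 0.149, 61.152, -4.079], TCP at [0.242, -0.603, 0.239] pointing down, gripper open.
Joint ranges: [-154.64, 154.64], [-21.42, 123.67], [-72.66, 72.17], [13.99, 137.28], [-74.86, 254.86], [10.95, 109.41], [-158.01, 158.01]. Speed limits (degrees/s): [136.94, 136.94, 180, 180, 180, 180, 180].

### API

Orientations are given as [roll, pitch, yaw] about the fixed x, y, z axes, in that order (R = Rz(yaw) Ry(pitch) Rx(roll)).
In Python, from plant import arm gives the robot as it stands.
- The arm moves only by the tool servo_tool, never from a script. Its argument "commands" is a list of rows, each an object of numbers: "dx", "dy", "dz": the shift along the tool's x, y, z scaled (see below); "turn": the turn about the tool's z scaled (see below). In form: [{"dx": .., "dy": .., "dz": .., "turn": ..}, ...]. A call has 1 to 5 rows; each row is the pose to reach, as a shift and turn from the pose commanded when the call began, along the tool's axes at that moment; what a row does not reach only later rows make up. The controller multiplies each number of a shift by 30 cm and each number of a turn by 60 degrees. A row lasts 1/8 s, in which the tool goes at most 62.5 mm and 10.7 degrees, less where a joint would pass 70% of its speed; a pose out of reach is approached as far as the arm can. A call with a number of a shift or a turn outside -1 to 1 is refused whole. A call with a gripper value outside its range is refused whole. "jaw" is the opening, from -1 (shut) to 1 (fully open), set as the call begins (left out, the last holds). The fingers move at their own pace and stop on an object; the grip force is fixed at half the most. Time passes only in rows, so rows that repeat a pose let the fingers close. It gives the time, the measured TCP pose, the force, the opening and the grip force at its end, in the units of the state.
- arm.get_state(): the state, without advancing time (a new reading comes with each control period).
- arm.capture(name): name is "side" or "top"; returns (picture, depth): 384x512x3 uint8, blue, green, red; 384x512 float32, m along the optical axis (not along the pixel's ray), 0 where there is no reading.
- arm.camera_info(name): a dict with "intrinsics" (3x3 intrinsics, pixels), "origin" and "attitude" of the camera in the world. Camera axes: x right, y down, z forward; pixel columns grow to the right and rows downward; lengths in m; the calibration is good to about 2 mm. A picture is of the moment at which its call begins. camera_info takes no time and is no camera call.
- arm.close_job(): hands the job in; it is judged then, once.
Trained networks look in the newest picture that a camera, given by its name, has taken for a name from the list of things; names that differ only in an ending like _2 or _b are one class to them, and where a whole thing is asked for, a point or a joint stands for the part that bears it (a point fixed in the world has none). Each returns a list of dicts, best first, with "conf" (0 to 1); they miss things now and then, are a little off and sometimes report something else, mostly with a low value. They report only what shows in the picture. A call takes as long as a camera call.
- arm.spot_in(camera, label): "location" ([column, row] in pixels, amid what is visible of it).
- arm.regions_of(camera, label): "pixels" (384x512 bool, what is visible of it) and "location" ([column, row] in pixels, amid what is visible of it).
- arm.place_of(camera, label): "location" ([column, row] in pixels: a listed point, or the origin of a listed thing).
The state is a dict: "time": time; "q": joint angles; "qd": joint speeds; "effort": joint torques, N m; "tool_pos": TCP position; "tcp_rot": TCP orientation; "force": force on the tool from outside, world axes, zero at the start; "wrist_torque": the same for the moment, N m; "finger_gap": finger opening in m; "grasp_force": force on a finger pad.
Only numpy, scipy, OpenCV 4.12 (cv2) and the standard library are available. Lean on these libraries where they do the work, as an engineer would, in place of code of your own. Each camera call takes 0.05 s, during which the arm holds its last target. There are 200 camera calls.

## Working session

There is one attempt and no reset: what is moved stays moved. The work goes in short steps, Python scripts to look and compute and a tool call to move; the robot and the scene stay as the last step left them, time stands still between calls to the robot, and variables do not carry over. Pictures are saved under pics/ and viewed, at most 10 in all, crops included, and the job is handed in when it is done.

Besides the shell and the picture viewer there is one more tool, called after "Call:" as a command line: name --argument value ..., lists and objects as JSON in quotes. servo_tool: Moves the arm, as the interface text tells. Shifts and turns lie within -1 to 1; 1 stands for 30 cm of shift or 60 degrees of turn. Its arguments: {"type":"object","properties":{"commands":{"type":"array","items":{"type":"object","properties":{"dx":{"type":"number","minimum":-1,"maximum":1},"dy":{"type":"number","minimum":-1,"maximum":1},"dz":{"type":"number","minimum":-1,"maximum":1},"turn":{"type":"number","minimum":-1,"maximum":1}}}},"jaw":{"type":"number"}},"required":["commands"]}

```bash
mkdir -p pics; ls
cat > h.py <<'E'
import numpy as np, cv2
from plant import arm
from scipy.spatial.transform import Rotation as R
def cam(c):
    i=arm.camera_info(c); K=np.array(i["intrinsics"]); o=np.array(i["origin"]); a=np.array(i["attitude"])
    Rm=a if a.shape==(3,3) else R.from_euler('xyz',a,degrees=True).as_matrix()
    return K,o,Rm
def atz(c,px,z):
    K,o,Rm=cam(c); d=Rm@np.linalg.solve(K,[px[0],px[1],1]); return o+d*(z-o[2])/d[2]
def proj(c,p):
    K,o,Rm=cam(c); q=K@(Rm.T@(np.array(p)-o)); return q[:2]/q[2]
def cloud(c,dep):
    K,o,Rm=cam(c); v,u=np.mgrid[:384,:512]; P=np.stack([u,v,np.ones_like(u)],-1)@np.linalg.inv(K).T*dep[...,None]
    return P@Rm.T+o
E
python3 - <<'E'
from h import *
for c in("top","side"):
    print(arm.camera_info(c))
    im,d=arm.capture(c); cv2.imwrite(f"pics/{c}0.png",im); np.save(f"{c}0.npy",d)
    for n,z in(("carrier",0),("carrier_grip",.054),("spot",.0135),("lamp_tip",.028),("lamp_stand",0),("pedal_unit",0),("pad_top",.106)):
        for r in arm.place_of(c,n)[:2]: print(c,n,round(r["conf"],2),np.round(r["location"],1),np.round(atz(c,r["location"],z),4))
s=arm.get_state();print(s)
E
```

```text
pics
{'intrinsics': array([[371.1154056 ,   0.        , 256.4422228 ],
       [  0.        , 371.1154056 , 193.00088237],
       [  0.        ,   0.        ,   1.        ]]), 'origin': array([ 0.29011698, -0.0168997 ,  1.209838  ]), 'attitude': array([-168.57195877,   -0.29169053,  -85.64461106])}
top carrier 0.63 [271.5 201.6] [ 0.5093 -0.0564  0.    ]
top carrier_grip 0.95 [270.3 214.5] [ 0.4582 -0.0537  0.054 ]
top spot 0.63 [278.8 180.4] [ 0.5799 -0.0752  0.0135]
top lamp_tip 0.69 [254.8 165.9] [0.6193 0.0076 0.028 ]
top lamp_stand 0.73 [251.8 166.7] [0.6235 0.018  0.    ]
top lamp_stand 0.52 [ 92.9 188.2] [0.5088 0.5393 0.    ]
top pedal_unit 0.61 [159.7 192.8] [0.5104 0.316  0.    ]
top pad_top 0.65 [145.2 203.7] [0.4545 0.3261 0.106 ]
{'intrinsics': array([[435.73091103,   0.        , 259.65444221],
       [  0.        , 435.73091103, 186.7632997 ],
       [  0.        ,   0.        ,   1.        ]]), 'origin': array([-0.3816158 ,  0.90862691,  1.24971223]), 'attitude': array([-132.6663463 ,    0.21871593, -136.10322399])}
side carrier 0.68 [265.3 194.2] [ 0.5134 -0.0485  0.  
[... 508 characters left out ...]
3225 0.106 ]
{'time': 0.8, 'q': array([64.33181947, 30.72961231, -0.2514062 , 88.11474176,  0.14825813,
       61.15229962, -4.08023679]), 'qd': array([-0.06475391, -0.14911334,  0.05818402, -0.0784144 , -0.08062147,
        0.01944024, -0.00766472]), 'effort': array([-5.95250799e-05, -5.70849538e+01,  9.89793912e-01, -2.51901090e+01,
       -5.62146306e-02,  1.09070851e-02,  5.27115299e-05]), 'tool_pos': array([ 0.2421787 , -0.60320046,  0.23876249]), 'tcp_rot': array([1.79996242e+02, 1.13503601e-03, 2.18755738e+01]), 'force': array([ 0.00923449, -0.05319513,  0.13448824]), 'wrist_torque': array([-0.03153918, -0.00783842,  0.037677  ]), 'grasp_force': 0.0, 'finger_gap': 0.08783257168958904}
```

Run:
```python
import cv2
a=cv2.imread("pics/top0.png")[130:260,90:330]; cv2.imwrite("pics/top0c.png",cv2.resize(a,None,fx=3.3,fy=3.3,interpolation=cv2.INTER_CUBIC))
a=cv2.imread("pics/side0.png")[100:300,130:390]; cv2.imwrite("pics/side0c.png",cv2.resize(a,None,fx=3,fy=3,interpolation=cv2.INTER_CUBIC))
```

```text
(no output)
```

View pics/top0c.png

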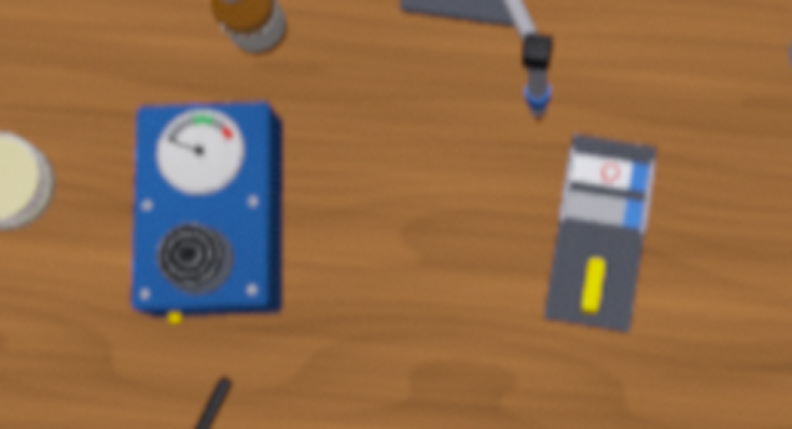

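View pics/side0c.png

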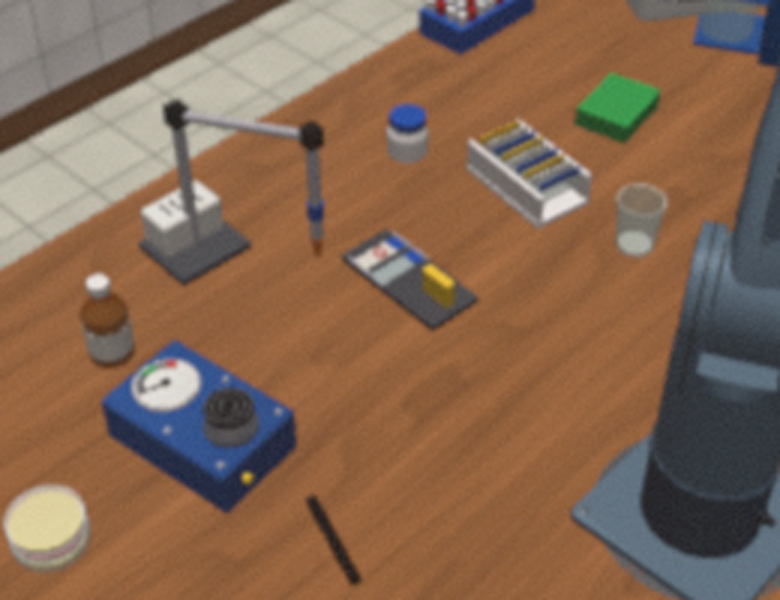

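```bash
cat >> h.py <<'E'
def blob(im,near,rad,lo,hi):
    h=cv2.cvtColor(im,cv2.COLOR_BGR2HSV); m=cv2.inRange(h,np.array(lo),np.array(hi))>0
    v,u=np.nonzero(m); k=np.hypot(u-near[0],v-near[1])<rad; return u[k],v[k]
def tri(ps):
    A=np.zeros((3,3));b=np.zeros(3)
    for c,p in ps:
        K,o,Rm=cam(c); d=Rm@np.linalg.solve(K,[p[0],p[1],1]); d/=np.linalg.norm(d); M=np.eye(3)-np.outer(d,d);A+=M;b+=M@o
    return np.linalg.solve(A,b)
def ring(im,near,rad=9):
    f=im.astype(float); w=np.clip(f[...,2]-(f[...,1]+f[...,0])/2-18,0,None)
    v,u=np.mgrid[:384,:512]; w=w*(np.hypot(u-near[0],v-near[1])<rad); return np.array([(w*u).sum(),(w*v).sum()])/w.sum(), (w>0).sum()
E
python3 - <<'E'
from h import *
T=cv2.imread("pics/top0.png");S=cv2.imread("pics/side0.png")
P={}
for c,im,n in(("top",T,(270,216)),("side",S,(276,195))):
    u,v=blob(im,n,18,(22,130,80),(35,255,255)); p=(u.mean(),v.mean()); P[c]=p
    print(c,"fin",len(u),np.round(p,1),atz(c,p,.033 if c=="side" else .054),u.min(),u.max(),v.min(),v.max())
print("fin tri",tri(P.items()))
rt,k1=ring(T,(274.8,182.1),6);rs,k2=ring(S,(256.7,184),6)
print("ring",rt,k1,rs,k2,atz("top",rt,.0135),atz("side",rs,.0135),tri([("top",rt),("side",rs)]))
# tip candidates
for c,im,n in(("top",T,(253.3,164)),("side",S,(235.7,181))):
    x,y=map(int,n); h=cv2.cvtColor(im,cv2.COLOR_BGR2HSV)
    print(c); 
    for r in range(y-7,y+10): print(r,[tuple(int(q) for q in im[r,cc]) for cc in range(x-3,x+5)])
for p in(.0,.01): print(proj("top",(.62,.015,.028)),proj("side",(.62,.015,.028))); break
E
```

```text
top fin 93 [269.2 216. ] [ 0.45312273 -0.05062723  0.054     ] 266 273 208 224
side fin 71 [275.7 193.8] [ 0.46112505 -0.05406755  0.033     ] 271 280 188 200
fin tri [ 0.45630762 -0.05038047  0.03843354]
ring [274.14043993 182.15059222] 31 [256.11952555 183.79562044] 28 [ 0.57275246 -0.06021988  0.0135    ] [ 0.57535362 -0.05761505  0.0135    ] [ 0.57450394 -0.05923581  0.01244729]
top
157 [(127, 97, 88), (97, 87, 85), (89, 84, 84), (90, 84, 86), (100, 86, 84), (131, 96, 86), (147, 110, 113), (102, 106, 145)]
158 [(139, 99, 81), (114, 89, 83), (99, 86, 85), (101, 87, 85), (118, 90, 81), (146, 100, 81), (141, 104, 107), (92, 101, 142)]
159 [(143, 94, 72), (140, 96, 76), (126, 92, 79), (128, 92, 78), (139, 94, 74), (145, 92, 69), (118, 89, 99), (75, 97, 140)]
160 [(130, 80, 65), (143, 87, 57), (140, 90, 63), (144, 91, 62), (142, 88, 57), (128, 79, 63), (94, 82, 107), (64, 97, 141)]
161 [(100, 71, 80), (117, 67, 42), (126, 72, 39), (129, 74, 41), (123, 71, 45), (102, 72, 81), (75, 91, 129), (59, 101, 150)]
162 [(81, 81, 108), (95, 66, 63), (99, 59, 42), (99, 59, 42), (96, 65, 57), (85,
[... 2994 characters left out ...]
3, 98, 145), (63, 97, 148), (61, 98, 149), (60, 96, 146), (62, 98, 148), (65, 99, 153), (64, 99, 152), (59, 99, 151)]
187 [(62, 98, 150), (64, 101, 154), (64, 100, 153), (64, 101, 154), (63, 100, 153), (63, 100, 151), (60, 98, 150), (64, 100, 153)]
188 [(65, 102, 156), (66, 103, 154), (63, 100, 153), (66, 104, 156), (62, 100, 153), (62, 101, 152), (64, 101, 153), (64, 101, 153)]
189 [(67, 105, 157), (62, 99, 150), (63, 100, 153), (62, 100, 152), (61, 98, 152), (64, 102, 155), (63, 101, 154), (65, 102, 154)]
190 [(63, 102, 153), (68, 105, 156), (65, 102, 155), (61, 98, 150), (66, 103, 154), (64, 103, 154), (66, 103, 155), (63, 100, 151)]
[252.56981815 165.52297548] [236.2177901  184.72842411]
```

```bash
cat >> h.py <<'E'
def ortho(c,im,x0,y0,n,z,s=.0005):
    # rows = x descending, cols = y descending
    src=np.float32([(0,0),(n,0),(n,n),(0,n)]); w=[(x0-r*s,y0-q*s,z) for q,r in src]
    H=cv2.getPerspectiveTransform(np.float32([proj(c,p) for p in w]),src)
    return cv2.warpPerspective(im,H,(n,n),flags=cv2.INTER_CUBIC)
E
python3 - <<'E'
from h import *
print("pinch",arm.pinch_z)
tip=tri([("top",(252.55,166.0)),("side",(235.6,184.4))]); print("tip",tip,atz("top",(252.55,166.0),.028),atz("side",(235.6,184.4),.028))
for c in("top","side"):
    im=cv2.imread(f"pics/{c}0.png"); o=ortho(c,im,.64,.06,480,.012)
    h=cv2.cvtColor(o,cv2.COLOR_BGR2HSV)
    m=((h[...,1]<110)|(h[...,0]>60)).astype(np.uint8)
    hh=cv2.inRange(h,(20,130,80),(35,255,255)); m|=(hh>0).astype(np.uint8)
    n,l,st,ce=cv2.connectedComponentsWithStats(cv2.morphologyEx(m,cv2.MORPH_OPEN,np.ones((9,9))))
    lab=l[int((.64-.50)/.0005), int((.06+.055)/.0005)] ; k=l==lab
    r=cv2.minAreaRect(np.argwhere(k)[:,::-1].astype(np.float32)); print(c,"rect",r, "x",.64-r[0][1]*.0005,"y",.06-r[0][0]*.0005,st[lab])
for c in("top","side"):
  for lab,z in (("pad_top",.106),):
    for r in arm.regions_of(c,lab)[:2]:
        v,u=np.nonzero(r["pixels"]); print(c,lab,r["conf"],len(u),u.min(),u.max(),v.min(),v.max(),atz(c,r["location"],z))
d=np.load("top0.npy");C=cloud("top",d)
k=(C[...,2]>.09)&(C[...,2]<.12)&(np.hypot(C[...,0]-.452,C[...,1]-.324)<.06); print("pad depth",k.sum(),C[k].mean(0),np.ptp(C[k],axis=0))
k=(C[...,2]>.04)&(C[...,2]<.07)&(np.hypot(C[...,0]-.455,C[...,1]+.05)<.05); print("fin depth",k.sum(),C[k].mean(0))
E
```

```text
pinch 0.0187
tip [0.61956684 0.0160739  0.03008735] [0.61837081 0.01493807 0.028     ] [0.62332515 0.0153703  0.028     ]
top rect ((232.41786193847656, 252.3810577392578), (183.3492889404297, 384.11004638671875), 4.666858673095703) x 0.5138094711303711 y -0.05620893096923829 [  132    55   204   395 67387]
side rect ((227.4315185546875, 254.0340576171875), (196.10035705566406, 391.15130615234375), 4.513988018035889) x 0.5129829711914062 y -0.05371575927734376 [  118    55   220   397 60811]
top pad_top 0.82 301 138 157 198 217 [0.44999995 0.31636524 0.106     ]
side pad_top 0.8 195 198 213 229 244 [0.4368507  0.32237358 0.106     ]
side pad_top 0.35 114 232 248 265 292 [0.2389099 0.3581903 0.106    ]
pad depth 310 [0.44393537 0.31936836 0.10549314] [0.05877319 0.05928736 0.01856981]
fin depth 81 [ 0.45179536 -0.05110482  0.05387115]
```

Call:
servo_tool --commands '[{"dx": 0.134,"dy": -0.145,"turn": 0.11},{"dx": 0.268,"dy": -0.29,"turn": 0.22},{"dx": 0.402,"dy": -0.434,"turn": 0.33},{"dx": 0.536,"dy": -0.579,"turn": 0.44},{"dx": 0.671,"dy": -0.723,"turn": 0.44}]' --jaw 1

```text
validation failed for argument at $.co...
```

Call:
servo_tool --commands '[{"dx": 0.134,"dy": -0.145,"dz": 0.0,"turn": 0.11},{"dx": 0.268,"dy": -0.29,"dz": 0.0,"turn": 0.22},{"dx": 0.402,"dy": -0.434,"dz": 0.0,"turn": 0.33},{"dx": 0.536,"dy": -0.579,"dz": 0.0,"turn": 0.44},{"dx": 0.671,"dy": -0.723,"dz": 0.0,"turn": 0.44}]' --jaw 1

```text
time: 1.52
tool_pos: [0.3488, -0.3251, 0.239]
tcp_rot: [180.0, -0.0, -4.6]
force: [1.1, 0.7, 0.3]
finger_gap: 0.0881
grasp_force: 0.0
```

Call:
servo_tool --commands '[{"dx": 0.055,"dy": -0.19,"dz": 0.0,"turn": 0.0},{"dx": 0.111,"dy": -0.38,"dz": 0.0,"turn": 0.0},{"dx": 0.166,"dy": -0.57,"dz": 0.0,"turn": 0.0},{"dx": 0.222,"dy": -0.76,"dz": 0.0,"turn": 0.0},{"dx": 0.277,"dy": -0.944,"dz": 0.0,"turn": 0.0}]'

```text
time: 2.15
tool_pos: [0.454, -0.0493, 0.2391]
tcp_rot: [180.0, -0.1, -4.5]
force: [0.1, 0.4, 0.4]
finger_gap: 0.0885
grasp_force: 0.0
```

Call:
servo_tool --commands '[{"dx": 0.0,"dy": 0.0,"dz": 0.15,"turn": 0.0},{"dx": 0.0,"dy": 0.0,"dz": 0.3,"turn": 0.0},{"dx": 0.0,"dy": 0.0,"dz": 0.45,"turn": 0.0},{"dx": 0.0,"dy": 0.0,"dz": 0.5,"turn": 0.0},{"dx": 0.0,"dy": 0.0,"dz": 0.5,"turn": 0.0}]'

```text
time: 2.78
tool_pos: [0.4532, -0.0511, 0.0887]
tcp_rot: [180.0, 0.1, -4.5]
force: [-0.1, -0.1, 1.2]
finger_gap: 0.0879
grasp_force: 0.0
```

Call:
servo_tool --commands '[{"dx": 0.0,"dy": 0.0,"dz": 0.1,"turn": 0.0},{"dx": 0.0,"dy": 0.0,"dz": 0.2,"turn": 0.0},{"dx": 0.0,"dy": 0.0,"dz": 0.222,"turn": 0.0},{"dx": 0.0,"dy": 0.0,"dz": 0.222,"turn": 0.0}]'

```text
time: 3.28
tool_pos: [0.4543, -0.0512, 0.0232]
tcp_rot: [180.0, -0.1, -4.5]
force: [-0.2, 0.4, 0.1]
finger_gap: 0.0881
grasp_force: 0.0
```

Call:
servo_tool --commands '[{"dx": 0.0,"dy": 0.0,"dz": 0.0,"turn": 0.0},{"dx": 0.0,"dy": 0.0,"dz": 0.0,"turn": 0.0},{"dx": 0.0,"dy": 0.0,"dz": 0.0,"turn": 0.0},{"dx": 0.0,"dy": 0.0,"dz": 0.0,"turn": 0.0},{"dx": 0.0,"dy": 0.0,"dz": 0.0,"turn": 0.0}]' --jaw -1

```text
time: 3.9
tool_pos: [0.4533, -0.0511, 0.0221]
tcp_rot: [-180.0, 0.0, -4.5]
force: [0.4, 0.4, 0.1]
finger_gap: 0.0401
grasp_force: 0.0
```

Call:
servo_tool --commands '[{"dx": 0.0,"dy": 0.0,"dz": 0.0,"turn": 0.0},{"dx": 0.0,"dy": 0.0,"dz": 0.0,"turn": 0.0},{"dx": 0.0,"dy": 0.0,"dz": 0.0,"turn": 0.0},{"dx": 0.0,"dy": 0.0,"dz": 0.0,"turn": 0.0},{"dx": 0.0,"dy": 0.0,"dz": 0.0,"turn": 0.0}]'

```text
time: 4.53
tool_pos: [0.4533, -0.0509, 0.0221]
tcp_rot: [-180.0, 0.0, -4.5]
force: [-0.4, 1.3, -0.1]
finger_gap: 0.0158
grasp_force: 30.0
```

Call:
servo_tool --commands '[{"dx": 0.03,"dy": -0.057,"dz": 0.0,"turn": 0.0},{"dx": 0.06,"dy": -0.114,"dz": 0.0,"turn": 0.0},{"dx": 0.09,"dy": -0.171,"dz": 0.0,"turn": 0.0},{"dx": 0.118,"dy": -0.224,"dz": 0.0,"turn": 0.0},{"dx": 0.136,"dy": -0.258,"dz": 0.0,"turn": 0.0}]'

```text
time: 5.15
tool_pos: [0.5007, 0.0242, 0.0221]
tcp_rot: [-180.0, 0.0, -4.5]
force: [-3.5, -5.2, 4.2]
finger_gap: 0.0157
grasp_force: 30.0
```

Call:
servo_tool --commands '[{"dx": 0.0,"dy": 0.0,"dz": 0.0,"turn": 0.0},{"dx": 0.0,"dy": 0.0,"dz": 0.0,"turn": 0.0},{"dx": 0.0,"dy": 0.0,"dz": 0.0,"turn": 0.0}]'

```text
time: 5.52
tool_pos: [0.5001, 0.0228, 0.0221]
tcp_rot: [-180.0, -0.0, -4.5]
force: [1.2, 0.4, -1.3]
finger_gap: 0.0158
grasp_force: 30.0
```

Run:
```python
from h import *
for c in("top","side"):
    im,d=arm.capture(c); cv2.imwrite(f"pics/{c}1.png",im)
    for n,z in(("spot",.0135),("lamp_tip",.028)):
        for r in arm.place_of(c,n)[:1]: print(c,n,round(r["conf"],2),np.round(r["location"],1),np.round(atz(c,r["location"],z),4))
T=cv2.imread("pics/top1.png")[145:205,225:285]; S=cv2.imread("pics/side1.png")[155:215,205:265]
cv2.imwrite("pics/c1.png",cv2.resize(np.hstack([T,S]),None,fx=6.6,fy=6.6,interpolation=cv2.INTER_CUBIC))
```

```text
top spot 0.59 [252.4 164.9] [0.6262 0.0161 0.0135]
side lamp_tip 0.65 [235.3 188.6] [0.6057 0.034  0.028 ]
```

View pics/c1.png

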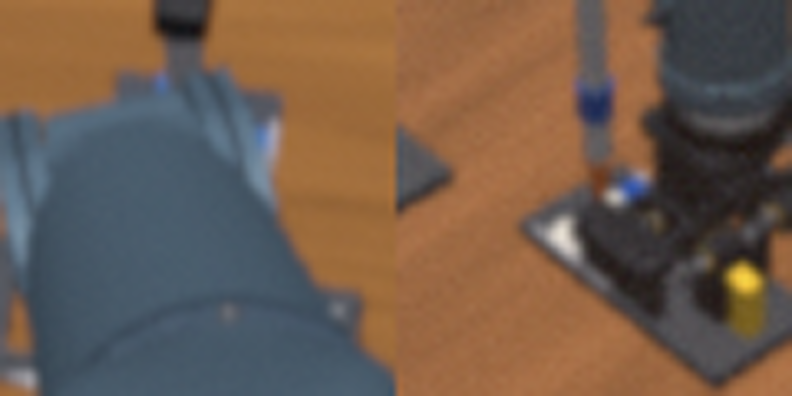

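Call:
servo_tool --commands '[{"dx": 0.0,"dy": 0.0,"dz": 0.0,"turn": 0.0},{"dx": 0.0,"dy": 0.0,"dz": 0.0,"turn": 0.0},{"dx": 0.0,"dy": 0.0,"dz": 0.0,"turn": 0.0},{"dx": 0.0,"dy": 0.0,"dz": 0.0,"turn": 0.0},{"dx": 0.0,"dy": 0.0,"dz": 0.0,"turn": 0.0}]' --jaw 0.4

```text
time: 6.45
tool_pos: [0.5001, 0.0228, 0.0221]
tcp_rot: [180.0, 0.0, -4.5]
force: [-0.0, -0.5, 0.0]
finger_gap: 0.0613
grasp_force: 0.0
```

Call:
servo_tool --commands '[{"dx": 0.0,"dy": 0.0,"dz": -0.1,"turn": 0.0},{"dx": 0.0,"dy": 0.0,"dz": -0.25,"turn": 0.0},{"dx": 0.0,"dy": 0.0,"dz": -0.4,"turn": 0.0},{"dx": 0.0,"dy": 0.0,"dz": -0.5,"turn": 0.0},{"dx": 0.0,"dy": 0.0,"dz": -0.5,"turn": 0.0}]'

```text
time: 7.08
tool_pos: [0.5017, 0.0229, 0.1742]
tcp_rot: [-180.0, -0.3, -4.5]
force: [0.2, -0.9, -1.2]
finger_gap: 0.0618
grasp_force: 0.0
```

Call:
servo_tool --commands '[{"dx": -0.05,"dy": -0.2,"dz": 0.0,"turn": 0.0},{"dx": -0.1,"dy": -0.4,"dz": 0.0,"turn": 0.0},{"dx": -0.14,"dy": -0.6,"dz": 0.0,"turn": 0.0},{"dx": -0.17,"dy": -0.8,"dz": 0.0,"turn": 0.0},{"dx": -0.2,"dy": -0.96,"dz": 0.0,"turn": 0.0}]'

```text
time: 7.7
tool_pos: [0.4617, 0.3169, 0.1707]
tcp_rot: [180.0, 0.1, -4.4]
force: [0.4, -0.5, 0.0]
finger_gap: 0.0617
grasp_force: 0.0
```

```bash
cat > chk.py <<'E'
from h import *
import sys
k=sys.argv[1]
for c in("top","side"):
    im,d=arm.capture(c); cv2.imwrite(f"pics/{c}{k}.png",im)
    for n,z in(("spot",.0135),("lamp_tip",.028),("carrier_grip",.054)):
        for r in arm.place_of(c,n)[:1]: print(c,n,round(r["conf"],2),np.round(r["location"],1),np.round(atz(c,r["location"],z),4))
T=cv2.imread(f"pics/top{k}.png"); S=cv2.imread(f"pics/side{k}.png")
for c,im,n in(("top",T,(248,196)),("side",S,(253,203))):
    u,v=blob(im,n,25,(22,130,80),(35,255,255)); print(c,"fin",len(u),u.mean(),v.mean())
cv2.imwrite(f"pics/c{k}.png",cv2.resize(np.hstack([T[145:205,225:285],S[155:215,205:265]]),None,fx=6.6,fy=6.6,interpolation=cv2.INTER_CUBIC))
for c,im in(("top",T),("side",S)):
    o=ortho(c,im,.74,.13,480,.012); h=cv2.cvtColor(o,cv2.COLOR_BGR2HSV); m=((h[...,1]<110)|(h[...,0]>60)).astype(np.uint8)|(cv2.inRange(h,(20,130,80),(35,255,255))>0)
    n,l,st,ce=cv2.connectedComponentsWithStats(cv2.morphologyEx(m.astype(np.uint8),cv2.MORPH_OPEN,np.ones((9,9))))
    lab=l[int((.74-.55)/.0005), int((.13-.02)/.0005)]; r=cv2.minAreaRect(np.argwhere(l==lab)[:,::-1].astype(np.float32)); print(c,"rect",r[1:], "x",.74-r[0][1]*.0005,"y",.13-r[0][0]*.0005)
E
python3 chk.py 2
```

```text
top spot 0.6 [255.7 166.5] [0.6215 0.0047 0.0135]
top lamp_tip 0.63 [252.5 164.4] [0.6238 0.0155 0.028 ]
top carrier_grip 0.83 [245.5 197.5] [0.5064 0.0284 0.054 ]
side spot 0.64 [240.5 190.3] [0.5943 0.0159 0.0135]
side lamp_tip 0.83 [234.7 188.7] [0.607  0.0361 0.028 ]
side carrier_grip 0.84 [253.  195.5] [0.5048 0.032  0.054 ]
top fin 97 247.83505154639175 199.94845360824743
side fin 71 255.1267605633803 197.54929577464787
top rect ((545.3883666992188, 269.615966796875), 73.68614959716797) x 0.6269716339111328 y 0.03078437042236329
side rect ((328.99993896484375, 478.99993896484375), -0.0) x 0.6202500152587891 y 0.047750015258789066
```

View pics/c2.png

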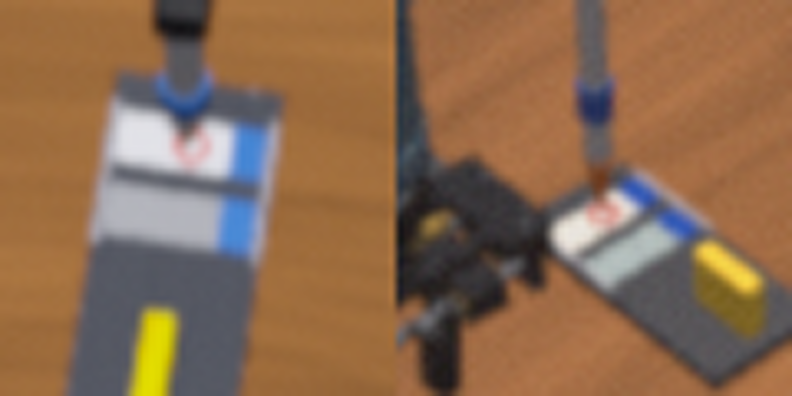

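```bash
cat > r.py <<'E'
from h import *
import sys
k=sys.argv[1]
for c,tp,n in(("top",(252.55,166.0),(253.6,167)),("side",(235.6,184.4),(236,187))):
    im=cv2.imread(f"pics/{c}{k}.png"); q=atz(c,tp,.028); e=proj(c,(q[0],q[1],.0135))
    f=im.astype(float); w=f[...,2]-(f[...,1]+f[...,0])/2
    rr,kk=ring(im,n,5); print(c,"expect",e,"ring",rr,kk,"move needed",q-atz(c,rr,.0135))
    x,y=map(int,n); print(np.round(w[y-6:y+6,x-6:x+7]).astype(int))
E
python3 r.py 2
```

```text
top expect [252.57255623 167.17129065] ring [253.24096386 166.78829604] 25 move needed [-0.0014907   0.00212014  0.0145    ]
[[ -6  -7 -13 -28 -52 -62 -63 -57 -40 -17 -10  -8  -8]
 [ -3  -4  -4  -7 -22 -38 -40 -28 -12  -8  -6  -7  -6]
 [ -4  -3  -3  -4  -6 -13 -10   0   4  -2  -4  -6  -8]
 [ -2  -3  -3  -2   5   6   8  25  24   4  -2  -4  -8]
 [ -4  -3  -2   2  22  30  22  26  34  18   2  -4 -10]
 [ -3  -4  -2   6  37  44  17  13  27  30   5  -3 -10]
 [ -4  -2  -2   6  36  42  16  10  28  34   6  -4 -12]
 [ -3  -4  -2   2  21  40  29  25  34  22   2  -5 -16]
 [ -4  -4  -3  -2   6  24  34  30  20   5  -2  -6 -21]
 [ -4  -4  -4  -3  -1   8  18  15   4  -2  -4  -7 -26]
 [ -6  -6  -7  -6  -4  -2   2   2  -2  -4  -4 -10 -29]
 [ -6  -6  -7  -8  -8  -6  -7  -6  -6  -6  -6 -10 -24]]
side expect [235.74283894 186.96011046] ring [235.96420048 186.21360382] 35 move needed [-0.00266399  0.00383901  0.0145    ]
[[ 75  74  74  70  63  63  60  28   8  -1  -2   6  24]
 [ 74  68  60  49  52  60  58  24  -6 -32 -50 -44 -17]
 [ 66  50  32  20  28  57  48  17 -10 -47 -76 -80 -60]
 [ 35  19   6   2  14  45  43  23   6 -26 -60 -78 -82]
 [  6   2  -2   4  22  49  55  40  26   1 -24 -49 -70]
 [  1   2   4  18  52  61  64  64  50  20   4 -18 -34]
 [  6   8  10  24  58  51  45  62  58  29  12  -1 -10]
 [ 12  12  10  16  42  49  50  57  43  20   9   2  -2]
 [ 10  10  10   8  20  28  32  32  20   8   1  -4  -5]
 [ 10   8   8  10  10  15  14  12   4   0  -5 -10  -9]
 [ 12   8  10  14  12   8   4  -3  -7  -8  -9  -8  -8]
 [ 10  12  12   7   5   2  -4  -5  -8  -8  -8 -10  -9]]
```

```bash
cat > fit.py <<'E'
from h import *
import sys
from scipy.optimize import least_squares
def fitring(c,im,x0,mask=None,rad=4.6):
    f=im.astype(float); w=f[...,2]-(f[...,1]+f[...,0])/2
    g=proj(c,(x0[0],x0[1],.0135)); u0,v0=np.round(g).astype(int); n=8
    vv,uu=np.mgrid[v0-n:v0+n+1,u0-n:u0+n+1]; W=w[v0-n:v0+n+1,u0-n:u0+n+1]
    a=np.linspace(0,2*np.pi,48,endpoint=False)
    ok=np.hypot(uu-g[0],vv-g[1])<rad
    if mask is not None: ok&=~mask(uu,vv)
    def res(p):
        m=np.zeros(uu.shape)
        for r in(.0068,.0078,.0088):
            P=np.array([proj(c,(p[0]+r*np.cos(t),p[1]+r*np.sin(t),.0135)) for t in a[::2]])
            m+=np.exp(-((uu[...,None]-P[:,0])**2+(vv[...,None]-P[:,1])**2)/(2*p[4]**2)).sum(-1)
        return ((p[2]*100*m/72/p[4]**2+p[3]*100-W)[ok])
    s=least_squares(res,[x0[0],x0[1],1,0,.8],loss="soft_l1",f_scale=5,x_scale=[.003,.003,1,.1,.3]); return s.x,np.sqrt(np.mean(res(s.x)**2)),ok.sum()
if __name__=="__main__":
    k=sys.argv[1]
    A={"top":(.573,-.060),"side":(.5754,-.0576)}
    for c in("top","side"):
        i0=cv2.imread(f"pics/{c}0.png"); i1=cv2.imread(f"pics/{c}{k}.png")
        m=(lambda u,v:(v<=166)&(abs(u-252.75)<2.1)) if c=="top" else (lambda u,v:(v<=186)&(abs(u-235.6)<2.1))
        p,e,n=fitring(c,i0,A[c]); print(c,"ring0",np.round(p,4),e,n)
        q,e,n=fitring(c,i1,(p[0]+.0468,p[1]+.0737),m); print(c,"ring1",np.round(q,4),e,n,"shift",q[:2]-p[:2])
        tp=(252.7,166.0) if c=="top" else (235.6,184.4); print("tip",atz(c,tp,.028))
E
python3 fit.py 2
```

```text
Traceback (most recent call last):
  File "fit.py", line 24, in <module>
    p,e,n=fitring(c,i0,A[c]); print(c,"ring0",np.round(p,4),e,n)
          ~~~~~~~^^^^^^^^^^^
  File "fit.py", line 17, in fitring
    s=least_squares(res,[x0[0],x0[1],1,0,.8],loss="soft_l1",f_scale=5,x_scale=[.003,.003,1,.1,.3]); return s.x,np.sqrt(np.mean(res(s.x)**2)),ok.sum()
  File "fit.py", line 14, in res
    P=np.array([proj(c,(p[0]+r*np.cos(t),p[1]+r*np.sin(t),.0135)) for t in a[::2]])
                ~~~~^^^^^^^^^^^^^^^^^^^^^^^^^^^^^^^^^^^^^^^^^^^^^
  File "h.py", line 11, in proj
    K,o,Rm=cam(c); q=K@(Rm.T@(np.array(p)-o)); return q[:2]/q[2]
           ~~~^^^
  File "h.py", line 5, in cam
    i=arm.camera_info(c); K=np.array(i["intrinsics"]); o=np.array(i["origin"]); a=np.array(i["attitude"])
ValueError: time passes only in moves, steps and waits
```

Likely too many camera_info calls; cache the calibration.

```bash
sed -i 's/^def cam(c):/import functools\n@functools.lru_cache\ndef cam(c):/' h.py; timeout 300 python3 fit.py 2 2>&1 | tail -12
```

```text
top ring0 [ 0.5741 -0.0612  1.6282 -0.0086  0.7644] 4.057962794055842 69
top ring1 [ 0.6206  0.012   1.8674 -0.0348  0.8487] 3.5234521050102825 48 shift [0.0465214  0.07324603]
tip [0.61840907 0.01444497 0.028     ]
side ring0 [ 0.5751 -0.0572  1.9994  0.0098  1.202 ] 5.597935988470994 66
side ring1 [0.6221 0.0146 1.657  0.0538 0.9024] 6.476150527202272 51 shift [0.04692829 0.07183476]
tip [0.62332515 0.0153703  0.028     ]
```

Call:
servo_tool --commands '[{"dx": -0.025,"dy": 0.0,"dz": 0.0,"turn": 0.0},{"dx": -0.053,"dy": -0.003,"dz": 0.0,"turn": 0.0},{"dx": -0.053,"dy": -0.003,"dz": 0.06,"turn": 0.0},{"dx": -0.053,"dy": -0.003,"dz": 0.13,"turn": 0.0},{"dx": -0.053,"dy": -0.003,"dz": 0.169,"turn": 0.0}]' --jaw -1

```text
time: 8.72
tool_pos: [0.4465, 0.3161, 0.1195]
tcp_rot: [179.9, 0.1, -4.5]
force: [0.3, 0.9, -0.3]
finger_gap: 0.0139
grasp_force: 0.0
```

Call:
servo_tool --commands '[{"dx": 0.0,"dy": 0.0,"dz": 0.0,"turn": 0.0},{"dx": 0.0,"dy": 0.0,"dz": 0.0,"turn": 0.0},{"dx": 0.0,"dy": 0.0,"dz": 0.0,"turn": 0.0},{"dx": 0.0,"dy": 0.0,"dz": 0.0,"turn": 0.0},{"dx": 0.0,"dy": 0.0,"dz": 0.0,"turn": 0.0}]'

```text
time: 9.35
tool_pos: [0.4473, 0.3169, 0.1217]
tcp_rot: [-180.0, -0.0, -4.5]
force: [-0.4, -0.0, 0.1]
finger_gap: 0.0005
grasp_force: 0.0
```

```bash
python3 - <<'E'
from h import *
T,d=arm.capture("top"); S,_=arm.capture("side"); cv2.imwrite("pics/top3.png",T); cv2.imwrite("pics/side3.png",S)
cv2.imwrite("pics/c3.png",cv2.resize(np.hstack([T[150:240,120:210],S[190:280,160:250]]),None,fx=4.4,fy=4.4,interpolation=cv2.INTER_CUBIC))
E
python3 fit.py 3|grep ring1; python3 -c "
from h import *
print(arm.get_state()['tool_pos'],arm.get_state()['force'],arm.get_state()['finger_gap'])"
```

```text
top ring1 [ 0.6206  0.012   1.8741 -0.0355  0.8623] 3.685052217412725 48 shift [0.04647683 0.07324212]
side ring1 [0.6221 0.0147 1.6865 0.0523 0.9077] 6.260590089200252 51 shift [0.04699161 0.0718822 ]
[0.44727958 0.31685506 0.12153722] [ 0.15454623  0.17832066 -0.19264792] 0.0004149886395563396
```

View pics/c3.png

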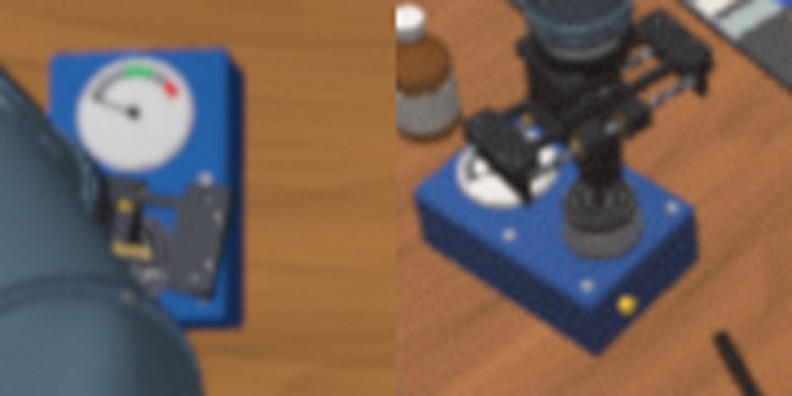

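Call:
servo_tool --commands '[{"dx": 0.0,"dy": 0.0,"dz": 0.02,"turn": 0.0},{"dx": 0.0,"dy": 0.0,"dz": 0.04,"turn": 0.0},{"dx": 0.0,"dy": 0.0,"dz": 0.055,"turn": 0.0},{"dx": 0.0,"dy": 0.0,"dz": 0.07,"turn": 0.0},{"dx": 0.0,"dy": 0.0,"dz": 0.078,"turn": 0.0}]'

```text
time: 10.07
tool_pos: [0.447, 0.3166, 0.0978]
tcp_rot: [180.0, 0.0, -4.5]
force: [-2.3, -1.6, 6.5]
finger_gap: 0.0003
grasp_force: 2.9
```

Call:
servo_tool --commands '[{"dx": 0.0,"dy": 0.0,"dz": 0.0,"turn": 0.0},{"dx": 0.0,"dy": 0.0,"dz": 0.0,"turn": 0.0}]'

```text
time: 10.32
tool_pos: [0.447, 0.3166, 0.0981]
tcp_rot: [180.0, 0.0, -4.5]
force: [-2.2, -2.0, 5.2]
finger_gap: 0.0005
grasp_force: 2.8
```

Call:
servo_tool --commands '[{"dx": 0.0,"dy": 0.0,"dz": 0.006,"turn": 0.0},{"dx": 0.0,"dy": 0.0,"dz": 0.012,"turn": 0.0},{"dx": 0.0,"dy": 0.0,"dz": 0.017,"turn": 0.0},{"dx": 0.0,"dy": 0.0,"dz": 0.017,"turn": 0.0},{"dx": 0.0,"dy": 0.0,"dz": 0.017,"turn": 0.0}]'

```text
time: 10.95
tool_pos: [0.447, 0.3166, 0.0931]
tcp_rot: [180.0, 0.0, -4.5]
force: [-3.0, -1.6, 6.2]
finger_gap: 0.0004
grasp_force: 3.5
```

```bash
python3 - <<'E'
from h import *
T,d=arm.capture("top"); cv2.imwrite("pics/top4.png",T); S,_=arm.capture("side"); cv2.imwrite("pics/side4.png",S)
cv2.imwrite("pics/c4.png",cv2.resize(T[155:195,130:170],None,fx=12,fy=12,interpolation=cv2.INTER_CUBIC))
s=arm.get_state(); print(s["tool_pos"],s["force"],s["time"])
E
python3 fit.py 4|grep ring1
```

```text
[0.44700221 0.316563   0.09314624] [-2.62482459 -1.67490505  6.89425662] 11.05
top ring1 [ 0.6206  0.012   1.86   -0.0355  0.8488] 3.746185873986714 48 shift [0.04651675 0.07325273]
side ring1 [0.622  0.0147 1.6708 0.0496 0.9177] 6.233915162045059 51 shift [0.0468451 0.0719415]
```

View pics/c4.png

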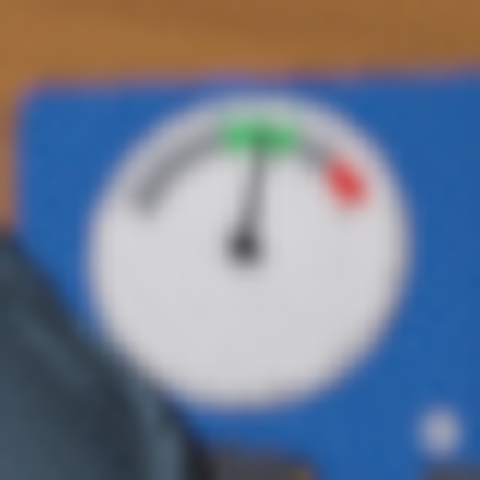

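The needle stands in the middle of the green band (tip at about (262,140) in the crop) and the ring has not moved. I'll hold for over 2 s, then hand in.

Call:
servo_tool --commands '[{"dx": 0,"dy": 0,"dz": 0,"turn": 0},{"dx": 0,"dy": 0,"dz": 0,"turn": 0},{"dx": 0,"dy": 0,"dz": 0,"turn": 0},{"dx": 0,"dy": 0,"dz": 0,"turn": 0},{"dx": 0,"dy": 0,"dz": 0,"turn": 0}]'

```text
time: 11.68
tool_pos: [0.447, 0.3166, 0.0931]
tcp_rot: [180.0, 0.0, -4.5]
force: [-2.8, -2.2, 6.8]
finger_gap: 0.0002
grasp_force: 3.5
```

Call:
servo_tool --commands '[{"dx": 0,"dy": 0,"dz": 0,"turn": 0},{"dx": 0,"dy": 0,"dz": 0,"turn": 0},{"dx": 0,"dy": 0,"dz": 0,"turn": 0},{"dx": 0,"dy": 0,"dz": 0,"turn": 0},{"dx": 0,"dy": 0,"dz": 0,"turn": 0}]'

```text
time: 12.3
tool_pos: [0.447, 0.3166, 0.0931]
tcp_rot: [180.0, 0.0, -4.5]
force: [-1.3, -2.5, 6.6]
finger_gap: 0.0009
grasp_force: 3.5
```

Call:
servo_tool --commands '[{"dx": 0,"dy": 0,"dz": 0,"turn": 0},{"dx": 0,"dy": 0,"dz": 0,"turn": 0},{"dx": 0,"dy": 0,"dz": 0,"turn": 0},{"dx": 0,"dy": 0,"dz": 0,"turn": 0},{"dx": 0,"dy": 0,"dz": 0,"turn": 0}]'

```text
time: 12.92
tool_pos: [0.447, 0.3166, 0.0931]
tcp_rot: [180.0, 0.0, -4.5]
force: [-2.6, -2.8, 6.2]
finger_gap: 0.0006
grasp_force: 3.5
```

Call:
servo_tool --commands '[{"dx": 0,"dy": 0,"dz": 0,"turn": 0},{"dx": 0,"dy": 0,"dz": 0,"turn": 0},{"dx": 0,"dy": 0,"dz": 0,"turn": 0},{"dx": 0,"dy": 0,"dz": 0,"turn": 0},{"dx": 0,"dy": 0,"dz": 0,"turn": 0}]'

```text
time: 13.55
tool_pos: [0.447, 0.3166, 0.0931]
tcp_rot: [180.0, 0.0, -4.5]
force: [-2.6, -2.5, 6.5]
finger_gap: 0.0003
grasp_force: 3.5
```

```bash
python3 -c "
from plant import arm
s=arm.get_state();print(s['tool_pos'],s['force'],s['time'])
print(arm.close_job())"
```

```text
[0.4470044  0.31660519 0.09314522] [-2.59872649 -2.47704516  6.52395049] 13.55
the job is handed in; nothing more can be done
None
```

The job is handed in at 13.6 s, with no verdict returned: the carrier is released with its ring an estimated 2–3 mm from under the lamp tip (6 mm allowed), and the pad is still held about 13 mm down at about 6.5 N, with the needle mid-green when last viewed.

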